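# Clip the exchangeable tube block onto the thermoshaker

## Robot

A 7-joint arm with a two-finger parallel gripper is mounted at the origin on the work surface. World frame = base frame: x ahead of the robot, y to its left, z up, the work surface at z = 0. Lengths are in m, angles in rad, forces in N, time in s.
With the tool pointing down it reaches from about 0.425 to 0.95 m from the base axis. Payload 16.7 kg.
Tool frame: the origin (TCP) lies at the very end of the fingers, on their centre line; the grasp point (between the pads) lies 19 mm behind it; z points along the fingers, y is the line along which they close (so a half turn about z gives the same grasp; the last joint's range is limited). The gripper opens to 94 mm and grips with 3 to 60 N. Pads are 16 mm wide; open, the fingers measure 119 mm over their backs; the gripper's body (75 mm by 177 mm) begins 78 mm behind the grasp point.
Start: joints at [1.192, 0.426, 0.074, 1.606, -0.034, 1.111, -0.067], TCP at [0.153, -0.657, 0.205] pointing down, gripper open.
Joint ranges: [-2.85, 2.85], [-0.5, 2.14], [-1.23, 1.37], [0.21, 2.46], [-1.02, 4.16], [0.16, 2.05], [-2.73, 2.73]. Speed limits (rad/s): [1.89, 1.89, 2.39, 2.39, 3.01, 3.01, 3.01].

## Interface

Orientations are given as [roll, pitch, yaw] about the fixed x, y, z axes, in that order (R = Rz(yaw) Ry(pitch) Rx(roll)).
In Python, from bench import arm gives the robot as it stands. Calls block until the motion is done:
- arm.move_to(position, orientation): joint-space move of the TCP to a pose.
- arm.move_l(position, rot=None, vel=0.15, f_stop=None): straight line of the TCP; rot=None keeps the orientation; vel is the mean speed in m/s. With f_stop (N) it stops when the force on the tool has changed by that much, and returns True; else False.
- arm.move_j(angles): joint-space move.
- arm.release() and arm.clamp(f_grip=None): open the fingers fully, or close them until they stop; f_grip is the grip in N (None keeps the last).
- arm.sleep(seconds).
- arm.inverse_kinematics(position, orientation): joint angles nearest the present ones, or None.
- arm.camera(name): name is "side" or "top" or "wrist"; returns (picture, depth): 420x560x3 uint8, red, green, blue; 420x560 float32, m along the optical axis (not along the pixel's ray), 0 where there is no reading.
- arm.calibration(name): a dict with "intrinsics" (3x3 intrinsics, pixels), "R" (3x3) and "t" (3): a world point X has camera coordinates R X + t. Camera axes: x right, y down, z forward; pixel columns grow to the right and rows downward; lengths in m; the calibration is good to about 2 mm. A picture is of the moment at which its call begins: read the wrist's pose just before it. calibration takes no time and is no camera call; for the wrist camera it gives the pose at the moment of the call.
A pose or a line that the arm cannot do raises arm.Unreachable and nothing moves.
- arm.close_job(): hands the job in; it is judged then, once.
Readings, each from a call of its own:
- arm.read_clock(): time.
- arm.read_joint_pos(): joint angles.
- arm.read_joint_velocities(): joint speeds.
- arm.read_tau(): joint torques, N m.
- arm.read_ee_pos(): TCP position.
- arm.read_tool_rot(): TCP orientation.
- arm.read_wrist_force(): force on the tool from outside, world axes, zero at the start.
- arm.read_wrist_torque(): the same for the moment, N m.
- arm.read_finger_gap(): opening from 0.0 (shut) to 1.0 (fully open).
- arm.read_gripper_force(): force on a finger pad.
Only numpy, scipy, OpenCV 4.12 (cv2) and the standard library are available. Lean on these libraries where they do the work, as an engineer would, in place of code of your own. Each camera call takes 0.05 s, during which the arm holds its last target. There are 200 camera calls.

## Task

Fit the aluminium tube block to the thermoshaker: keep its front raised while you hook the plain rear edge of its base plate under the steel lip at the back of the platform, then lower the front and press it down until the spring clip snaps over it, so that the block lies flat and locked. Then let go of it, and leave the bottle, tip box, tube rack and jar where they stand.

Things in the scene. Friction and masses are not known exactly. Their poses are not given: they have to be found in the camera images.
- shaker: Thermoshaker, white and blue bench instrument fixed to the bench, 250 mm deep (x) by 206 wide (y), housing top 95 high. Origin on the bench under its platform's centre; housing x -100 to +150. Its +x points to its sloping control panel and spring clip, -x to its back with the lip. Its back is towards the robot; it is turned at most 0.35 rad from x ahead.
- dock (a point): Centre of the top face of the shaker's flat aluminium platform, 112 mm above the bench; axes as the shaker. Platform x -81 to +85, y -52 to +52 mm. Dark steel side cheeks stand at x +13 to +58 with inner faces at y = +-50, upright to z = 5, above that flared outward to y = +-57 at z = 15.
- lip (a point): Foot of the dark steel lip's wall at the back of the platform, middle, on the platform's surface at the wall's inner face (dock x = -71 mm); axes as the shaker. From here the lip reaches 9 mm forward (+x), 92 mm wide in y, its underside at z = 10, top at 13; beyond, its edge turns up at 34 degrees to x = +14, top there z = 16. Rigid.
- front_stop (a point): Middle between the two front stops, on the platform's surface at their inner faces (dock x = +72 mm, so 143 mm from the lip's wall); axes as the shaker. The stops stand at y = +-34 mm, each 16 wide, upright to z = 6, above that flared outward to z = 14. Rigid.
- clip (a joint): Hinge of the dark steel spring clip at the middle of the platform's front: 0 = shut, grows to 0.45 rad as it is pushed outward (+x). A spring pushes it shut, with 4 to 7 N at the nose. The plate's front edge, pressed down, pushes it aside and it snaps back over the plate. The block's weight alone does not do this: it takes some 8 to 15 N more, downward near the block's front (up to 25 N at its middle).
- clip_nose (a point): Tip of the clip's nose (30 mm wide in y): when shut at dock x = +66.5, z = +8.75 mm, the nose's underside at z = 7.5. From z = 10 to z = 24 the nose slopes steeply outward (65 degrees from level) to x = +73; the top of the clip's black finger tab is at z = 33. The pivot is at dock x = +73, z = -16.
- tube_block: Tube block, 0.45 to 0.65 kg: black base plate 140 (x) by 92 (y) by 6 mm; centred on it a bare aluminium block 96 (x) by 50 (y) by 44 mm with eight wells in its top (50 mm above the underside); grip it across the 50 mm. Origin: centre of the plate's underside, z up. Rear end (-x) plain, front end (+x) with two grey thumb pads. Starts flat on the bench, turned at most 0.5 rad from x ahead.
- block_rear (a point): Middle of the lower rear edge of the block's base plate, 70 mm from its origin along -x; axes as the block. The plain rear flange sticks out 22 mm beyond the aluminium. Seated, it lies within about 3 mm of lip.
- block_front (a point): Middle of the lower front edge of the block's base plate, 70 mm from its origin along +x; axes as the block. The front flange sticks out 22 mm beyond the aluminium; its two thumb pads are 13 (x) by 22 (y) by 5 mm high, centred at block x = +56.5, y = +-31 mm. The top of the aluminium, 44 mm above the plate, can be pressed on anywhere (to touch it is flat: the wells take no finger).
- reagent_bottle: Bystander: clear glass bottle with a blue cap, 70 mm across, 138 mm high, origin at the centre of its underside.
- tip_box: Bystander: closed pipette tip box, 83 by 122 by 64 mm high, origin at the centre of its underside.
- tube_rack: Bystander: white rack with five capped tubes, 66 by 130 mm, 111 mm high, origin at the centre of its underside.
- jar: Bystander: small amber jar, 48 mm across, 50 mm high, origin at the centre of its underside.
Mind the look-alikes: they are no part of the job. Leave any red look-alike of the tube_block alone.

How it is judged:
On the way:
1. the rear edge of the base plate is at least 3 mm under the lip while the front is still raised (block tilted more than 0.08 rad) (x of block_rear in the frame of dock below -0.065 m and z of block_rear in the frame of dock between -0.003 and 0.008 m and y of block_rear in the frame of dock between -0.02 and 0.02 m and angle between the z axis of tube_block and the z axis of dock, either way round above 0.08 rad and z of block_front in the frame of dock above 0.01 m), for 0.1 s.
At the end, for the whole second after the job is handed in: The block lies flat on the platform (both lower edges within 3 mm of its surface, within 8 mm of the middle sideways), its rear edge at least 3 mm under the lip, the clip snapped shut over its front edge (joint under 0.06 rad), and the block is at rest (x of block_rear in the frame of dock between -0.076 and -0.065 m and y of block_rear in the frame of dock between -0.008 and 0.008 m and z of block_rear in the frame of dock between -0.003 and 0.003 m and y of block_front in the frame of dock between -0.008 and 0.008 m and z of block_front in the frame of dock between -0.003 and 0.003 m and value of joint clip below 0.06 rad and linear speed of tube_block below 0.01 m/s); the robot touches nothing.
It fails at once if the reagent bottle is pushed more than 25 mm or tipped (distance of reagent_bottle from where it was at the start of the episode above 0.025 m or angle between reagent_bottle's own z axis and vertical above 0.3 rad).
It fails at once if the tip box is pushed more than 25 mm or tipped (distance of tip_box from where it was at the start of the episode above 0.025 m or angle between tip_box's own z axis and vertical above 0.3 rad).
It fails at once if the tube rack is pushed more than 25 mm or tipped (distance of tube_rack from where it was at the start of the episode above 0.025 m or angle between tube_rack's own z axis and vertical above 0.3 rad).
It fails at once if the jar is pushed more than 25 mm or tipped (distance of jar from where it was at the start of the episode above 0.025 m or angle between jar's own z axis and vertical above 0.3 rad).
It also fails if it takes over 48 s, if anything falls off the work surface, if the arm or the gripper's body presses on something with over 40 N, if the wrist force passes 120 N, or if a joint passes its speed limit or range.

## Working session

There is one attempt and no reset: what is moved stays moved. The work goes in short steps, each a Python script; the robot and the scene stay as the last script left them, time stands still between calls to the robot, and variables do not carry over. Pictures are saved under pics/ and viewed, at most 10 in all, crops included, and the job is handed in when it is done.

```bash
ls; mkdir -p pics; python3 - <<'E'
from bench import arm
import cv2, numpy as np
for n in ("top","side"):
    p,d=arm.camera(n); cv2.imwrite(f"pics/{n}0.png",p[:,:,::-1]); np.savez(f"{n}0.npz",p=p,d=d,**arm.calibration(n))
    c=arm.calibration(n); print(n,c["intrinsics"][0,0],-c["R"].T@c["t"],(d>0).mean())
print(arm.read_clock(),arm.read_tool_rot())
E
```

```text
pics
top 515.7573951982644 [0.34886981 0.06995892 1.35024333] 0.9958928571428571
side 454.1268663146456 [0.15975094 0.74965601 0.96492305] 0.995829081632653
0.1 [-3.14052381e+00  8.76283230e-05  2.28718453e-01]
```

View pics/top0.png

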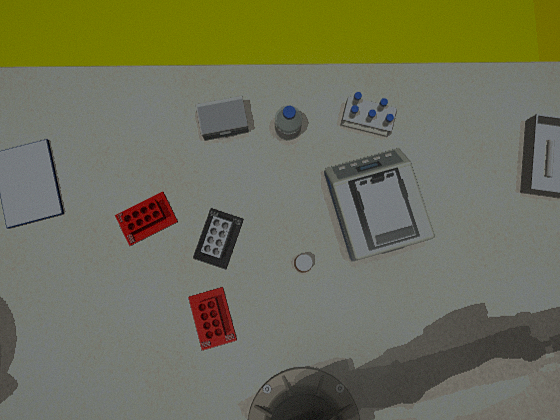

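View pics/side0.png

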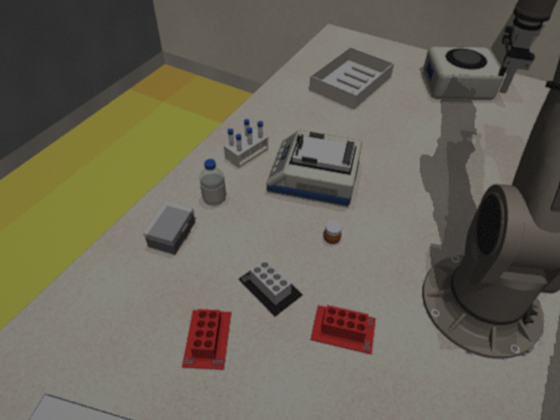

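The top view (up is +x, left is +y) shows the black-plate tube block at about (218,238), the shaker platform at about (387,208) with its clip at about (375,178), and the jar at (304,262). Two red look-alikes stand at (146,218) and (212,318). The side view agrees: block at (270,287), shaker at (318,165). Next I'll get rough poses from both fixed cameras, then refine with the wrist camera.

```bash
cat > h.py <<'E'
import numpy as np, cv2
def cloud(d,c):
    K,R,t=c["intrinsics"],c["R"],c["t"]
    v,u=np.mgrid[:d.shape[0],:d.shape[1]]
    X=np.stack([(u-K[0,2])/K[0,0]*d,(v-K[1,2])/K[1,1]*d,d],-1)
    W=(X-t)@R; W[d<=0]=np.nan
    return W
def ray(uv,c,z):
    "pixels (N,2) -> world points on plane z"
    K,R,t=c["intrinsics"],c["R"],c["t"]
    uv=np.atleast_2d(uv).astype(float)
    D=np.c_[uv,np.ones(len(uv))]@np.linalg.inv(K).T@R
    o=-R.T@t
    return o+D*((z-o[2])/D[:,2])[:,None]
def rect(P):
    "centre, sizes, long-axis yaw (towards +x), of points (N,2)"
    (c,(w,h),a)=cv2.minAreaRect((P*1000).astype(np.float32)); a=np.radians(a)
    if w<h: w,h,a=h,w,a+np.pi/2
    a=(a+np.pi/2)%np.pi-np.pi/2
    return np.array(c)/1000,(w,h),a
def blob(m,near):
    n,L,S,C=cv2.connectedComponentsWithStats(m.astype(np.uint8))
    k=[i for i in range(1,n) if S[i,4]>60]
    k=min(k,key=lambda i:np.hypot(*(C[i]-near)))
    return L==k
E
python3 - <<'E'
from h import *
for n,bn,sn in (("top",(218,238),(387,208)),("side",(270,287),(325,155))):
    f=np.load(n+"0.npz"); p=f["p"].astype(int); W=cloud(f["d"],f)
    sat=p.max(2)-p.min(2)
    # block: top face by height ; plate by darkness
    near=lambda c,r: (np.hypot(*(np.mgrid[:420,:560]-np.array(c)[::-1,None,None]))<r)
    top=(W[...,2]>.043)&(W[...,2]<.058)&near(bn,45)&(sat<40)
    b=blob(top,bn); print(n,"alu top z",np.nanmedian(W[b][:,2]),rect(W[b][:,:2]))
    m=cv2.morphologyEx(((p.max(2)<75)&near(bn,55)).astype(np.uint8),cv2.MORPH_CLOSE,np.ones((5,5)))
    b=blob(m,bn); v,u=np.nonzero(b); print(" plate",rect(ray(np.c_[u,v],f,.006)[:,:2]), np.nanpercentile(W[b][:,2],[5,25,50,75]))
    pl=(abs(W[...,2]-.112)<.004)&near(sn,70)&(p.min(2)>90)
    b=blob(pl,sn); print(" platform",np.nanmedian(W[b][:,2]),rect(W[b][:,:2]))
    h=W[near(sn,90)][:,2]; print(" hist",np.histogram(h,bins=np.arange(.08,.14,.004)))
    hs=(W[...,2]>.088)&near(sn,90); b=blob(hs,sn); print(" housing top",rect(W[b][:,:2]))
    jn=(304,262) if n=="top" else (332,232)
    j=blob((W[...,2]>.03)&near(jn,25),jn); print(" jar",np.nanmean(W[j],0),np.nanmax(W[j][:,2]))
E
```

```text
top alu top z 0.04980270798834902 (array([0.46617117, 0.21657513]), (95.32884216308594, 50.943546295166016), np.float64(-0.33411366561667055))
 plate (array([0.46598773, 0.21602588]), (140.1559600830078, 93.02578735351562), np.float64(-0.3337193846172841)) [0.0018081  0.00530335 0.00817999 0.02052534]
 platform 0.1116173956083478 (array([ 0.52638757, -0.19945663]), (164.77345275878906, 103.71153259277344), np.float64(0.267039090664853))
 hist (array([ 131,  220,  678, 1928, 1040,   95,  195, 1206,  913,  141,  171,
        271,   95,   24,   25]), array([0.08 , 0.084, 0.088, 0.092, 0.096, 0.1  , 0.104, 0.108, 0.112,
       0.116, 0.12 , 0.124, 0.128, 0.132, 0.136, 0.14 ]))
 housing top (array([ 0.53044965, -0.19756041]), (212.5049285888672, 205.78041076660156), np.float64(0.26065342958208837))
 jar [ 0.39928166 -0.00298897  0.04941219] 0.05536024686196033
side alu top z 0.050015271687316884 (array([0.46706085, 0.21374207]), (98.66120910644531, 52.014488220214844), np.float64(-0.3426590837644623))
 plate (array([0.46685669, 0.21596613]), (139.7327117919922, 89.0161361694336), np.float64(-0.3215743047820867)) [0.00363921 0.00610056 0.00826372 0.02419057]
 platform 0.113145480584907 (array([ 0.52641284, -0.20212285]), (164.72926330566406, 108.90489196777344), np.float64(0.2411661977138675))
 hist (array([137, 154, 213, 694, 820, 120,  82, 350, 829,  99,  59, 172,  74,
        14,  13]), array([0.08 , 0.084, 0.088, 0.092, 0.096, 0.1  , 0.104, 0.108, 0.112,
       0.116, 0.12 , 0.124, 0.128, 0.132, 0.136, 0.14 ]))
 housing top (array([ 0.53077466, -0.20173366]), (211.612060546875, 210.8472442626953), np.float64(-1.300432312798593))
 jar [ 0.39888431 -0.00212264  0.04840754] 0.05640201734127119
```

```bash
python3 - <<'E'
from bench import arm
from h import *
def snap(n):
    c=arm.calibration("wrist"); p,d=arm.camera("wrist"); cv2.imwrite(f"pics/{n}.png",p[:,:,::-1]); np.savez(n+".npz",p=p,d=d,**c)
    print(n,arm.read_clock(),arm.read_ee_pos(),-c["R"].T@c["t"],c["R"][2])
arm.move_to([.50,-.206,.36],[np.pi,0,.262]); snap("w1")
arm.move_to([.4662,.2162,.26],[np.pi,0,-.334]); snap("w2")
print(arm.read_joint_pos())
a,b=cv2.imread("pics/w1.png"),cv2.imread("pics/w2.png")
cv2.imwrite("pics/w12.png",cv2.resize(np.hstack([a,b]),(800,300)))
E
```

```text
w1 2.2667 [ 0.49969266 -0.20696105  0.3596679 ] [ 0.56345395 -0.18854258  0.53981894] [-0.22311637 -0.05952582 -0.97297264]
w2 3.9167 [0.46677817 0.21527389 0.26008721] [0.52896728 0.19474887 0.44028109] [-0.21724471  0.07583254 -0.97316708]
[ 0.02155678  0.16312481 -0.64073855  1.86377546  0.10689129  1.14873011
 -2.56272882]
```

View pics/w12.png

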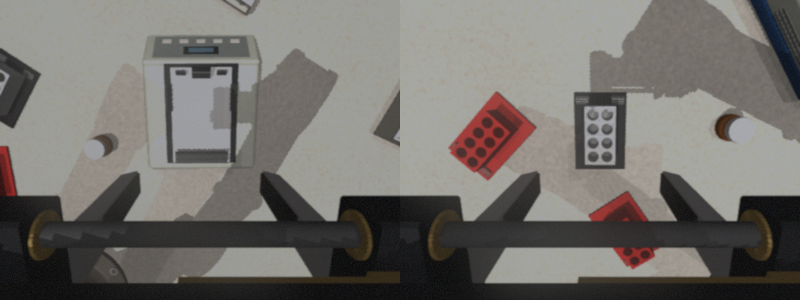

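The wrist views show the platform centred at about (203,112) in the left half, with the clip at the top and the lip at the bottom. The block is at about (600,130) in the right half, thumb pads at the top, so its front faces +x.

```bash
python3 - <<'E'
from h import *
near=lambda c,r: (np.hypot(*(np.mgrid[:420,:560]-np.array(c)[::-1,None,None]))<r)
f=np.load("w2.npz"); p=f["p"].astype(int); W=cloud(f["d"],f); bn=(280,182); sat=p.max(2)-p.min(2)
b=blob((abs(W[...,2]-.05)<.007)&near(bn,55)&(sat<40),bn); print("alu",np.nanmedian(W[b][:,2]),rect(W[b][:,:2]))
m=cv2.morphologyEx(((p.max(2)<75)&near(bn,66)).astype(np.uint8),cv2.MORPH_CLOSE,np.ones((5,5)))
b=blob(m,bn); v,u=np.nonzero(b); print("plate",rect(ray(np.c_[u,v],f,.006)[:,:2]))
f=np.load("w1.npz"); p=f["p"].astype(int); W=cloud(f["d"],f); sn=(284,157)
b=blob((abs(W[...,2]-.112)<.004)&near(sn,90)&(p.min(2)>90),sn); print("platform",np.nanmedian(W[b][:,2]),rect(W[b][:,:2]))
b=blob((W[...,2]>.088)&near(sn,110),sn); print("housing",rect(W[b][:,:2]))
# dark steel in dock frame (guess)
yaw=.262; o=np.array([.5245,-.200]); c,s=np.cos(yaw),np.sin(yaw)
for n in ("w1","top0"):
    f=np.load(n+".npz"); p=f["p"].astype(int); W=cloud(f["d"],f)
    Q=(W[...,:2]-o)@np.array([[c,-s],[s,c]]); z=W[...,2]-.112
    dark=(p.max(2)<85)&(abs(Q[...,0])<.1)&(abs(Q[...,1])<.07)
    lip=dark&(Q[...,0]<-.05)&(z>.006); print(n,"lip x,y,z",np.nanpercentile(Q[lip],[2,50,98],axis=0).round(4).tolist(),np.nanmedian(z[lip]))
    clip=dark&(Q[...,0]>.06)&(z>.022)&(abs(Q[...,1])<.03); print(" clip",np.nanpercentile(Q[clip],[2,50,98],axis=0).round(4).tolist())
    for sg in (1,-1):
        ch=dark&(Q[...,0]>.013)&(Q[...,0]<.058)&(sg*Q[...,1]>.04)&(z>.003); print(" cheek",sg,np.nanpercentile(Q[ch],[2,50,98],axis=0).round(4).tolist())
E
```

```text
alu 0.05070769199503063 (array([0.46790677, 0.21657397]), (95.71648406982422, 50.00492858886719), np.float64(-0.34051976646080107))
plate (array([0.46850143, 0.2158067 ]), (136.5751190185547, 89.13211059570312), np.float64(-0.3387154748222727))
platform 0.11291523170263641 (array([ 0.52837396, -0.19962387]), (165.3217010498047, 104.09138488769531), np.float64(0.2651701008565923))
housing (array([ 0.53226184, -0.19864014]), (209.14744567871094, 205.7351531982422), np.float64(0.2620916197945151))
w1 lip x,y,z [[-0.0738, -0.0445], [-0.0647, -0.0029], [-0.0553, 0.0401]] 0.014520904024379347
 clip [[0.0736, -0.0149], [0.0799, -0.0006], [0.0858, 0.0128]]
 cheek 1 [[0.0152, 0.0494], [0.0362, 0.0536], [0.057, 0.0581]]
 cheek -1 [[0.0148, -0.0594], [0.0359, -0.0549], [0.0573, -0.0507]]
top0 lip x,y,z [[-0.0762, -0.0433], [-0.0666, 0.0005], [-0.057, 0.0443]] 0.013675540587008497
 clip [[0.0717, -0.0143], [0.0784, 0.0007], [0.0834, 0.0145]]
 cheek 1 [[0.0148, 0.0505], [0.0351, 0.0561], [0.0556, 0.0593]]
 cheek -1 [[0.0136, -0.0584], [0.0352, -0.0542], [0.0569, -0.0495]]
```

```bash
cat >> h.py <<'E'
from scipy.spatial.transform import Rotation as Ro
DOCK=np.array([.525,-.200,.112]); YD=.2635
BLK=np.array([.467,.2163,0]); YB=-.338
GX,GZ=-.010,.014     # TCP in block frame
def pose(x,z,th,flip,y=0.,gx=GX,gz=GZ):
    "TCP pose that puts the lower rear edge at dock (x,y,z), front raised by th"
    Rd=Ro.from_euler('z',YD); Rb=Rd*Ro.from_euler('y',-th)
    P=DOCK+Rd.apply([x,y,z])+Rb.apply([.07+gx,0,gz])
    R=Rb*Ro.from_euler('x',np.pi)
    if flip: R=R*Ro.from_euler('z',np.pi)
    return P,R.as_euler('xyz')
def todock(P): return Ro.from_euler('z',-YD).apply(np.array(P)-DOCK)
E
python3 - <<'E'
from bench import arm
from h import *
g=BLK+Ro.from_euler('z',YB).apply([GX,0,GZ])
for fl in (0,1):
    for nm,(P,o) in dict(grasp=(g,[np.pi,0,YB+fl*np.pi]),pre=pose(-.052,.06,.3,fl),ins=pose(-.07,.001,.3,fl),flat=pose(-.071,0,0,fl)).items():
        q=arm.inverse_kinematics(list(P),list(o)); print(fl,nm,P.round(3),None if q is None else np.round(q,2))
E
```

```text
0 grasp [0.458 0.22  0.014] [-0.29  0.44 -0.34  2.11  0.25  0.63 -2.71]
0 pre [ 0.526 -0.2    0.203] [ 0.57  0.14 -0.23  2.04 -0.21  0.73 -0.82]
0 ins [ 0.509 -0.204  0.144] [ 0.61  0.19 -0.25  2.12 -0.23  0.6  -0.76]
0 flat [ 0.514 -0.203  0.126] [ 0.56  0.34 -0.36  1.94  0.15  0.89 -1.19]
1 grasp [0.458 0.22  0.014] [ 0.21  0.63 -0.98  2.08  0.73  0.82  0.02]
1 pre [ 0.526 -0.2    0.203] [ 1.26  0.25 -1.01  2.01  0.09  0.74  2.07]
1 ins [ 0.509 -0.204  0.144] [ 1.26  0.33 -1.01  2.09  0.2   0.62  2.  ]
1 flat [ 0.514 -0.203  0.126] [ 1.06  0.51 -1.02  1.91  0.51  1.01  1.64]
```

```bash
python3 - <<'E'
from bench import arm
from h import *
g=BLK+Ro.from_euler('z',YB).apply([GX,0,GZ]); o=[np.pi,0,YB+np.pi]
arm.move_to(list(g+[0,0,.1]),o)
print(arm.move_l(list(g),vel=.1,f_stop=8), arm.read_ee_pos()-g, arm.read_clock())
arm.clamp(45); print("gap",arm.read_finger_gap()*94,arm.read_gripper_force(),arm.read_ee_pos()-g)
arm.move_l(list(g+[0,0,.25]),vel=.2); arm.sleep(.2)
print(arm.read_finger_gap()*94,arm.read_wrist_force(),arm.read_wrist_torque(),arm.read_clock(),arm.read_joint_pos().round(2))
P,o=pose(-.052,.10,.3,1)
arm.move_to(list(P),list(o)); arm.sleep(.2)
print(arm.read_ee_pos()-P,arm.read_wrist_force(),arm.read_wrist_torque(),arm.read_clock(),arm.read_joint_pos().round(2))
for n in ("side","top"):
    p,d=arm.camera(n); cv2.imwrite(f"pics/{n}1.png",cv2.resize(p[60:260,200:440,::-1] if n=="side" else p[120:300,300:480,::-1],(500,420))); np.savez(n+"1.npz",p=p,d=d,**arm.calibration(n))
E
python3 -c "
import cv2,numpy as np;cv2.imwrite('pics/pre.png',cv2.resize(np.hstack([cv2.imread('pics/side1.png'),cv2.imread('pics/top1.png')]),(800,336)))"
```

```text
False [0.00033231 0.00021704 0.00048051] 7.5167
gap 49.756128749031014 45.00042200088501 [-6.43245505e-05 -1.75338555e-04 -1.46978126e-05]
49.74898205978355 [-0.22557234 -0.26912753 -6.40705796] [ 0.06713302 -0.07341316 -0.02357307] 9.8667 [ 0.43  0.26 -1.16  1.85  0.26  1.19  0.42]
[3.01415255e-04 8.69625971e-04 3.57037734e-05] [-0.16722531 -0.37124215 -6.40848027] [-0.09135849  0.61892191 -0.03848511] 11.6583 [ 1.21  0.17 -0.92  1.96 -0.03  0.82  2.16]
```

View pics/pre.png

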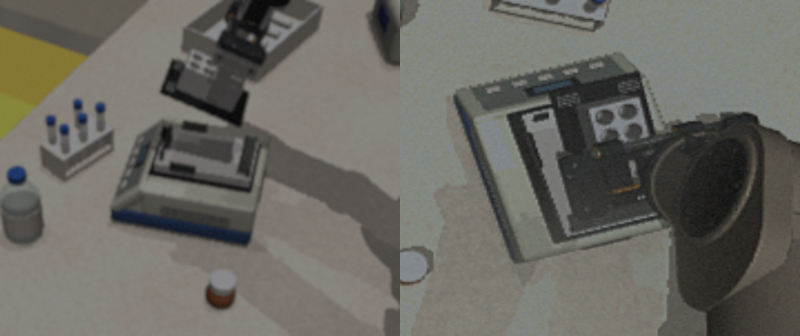

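The picture shows the block held with its front raised above the platform, pads towards the control panel, and the bystanders untouched. Next: lower the rear edge to contact, then slide it under the lip.

```bash
cat >> h.py <<'E'
def est(arm,gx=GX,gz=GZ):
    "lower rear and front edge in dock frame, tilt, from the tool pose"
    Rt=Ro.from_euler('xyz',arm.read_tool_rot())*Ro.from_euler('z',np.pi)*Ro.from_euler('x',np.pi)
    P=np.array(arm.read_ee_pos()); r=lambda x: (todock(P+Rt.apply([x-gx,0,-gz]))*1000).round(1)
    return r(-.07),r(.07),np.round(np.arcsin(Rt.as_matrix()[2,0]),3)
E
python3 - <<'E'
from bench import arm
from h import *
P,o=pose(-.050,.012,.3,1); print(arm.move_l(list(P),rot=list(o),vel=.12,f_stop=8),est(arm))
f0=arm.read_wrist_force()
P,o=pose(-.050,-.004,.3,1); print("down",arm.move_l(list(P),vel=.02,f_stop=4),est(arm),arm.read_wrist_force()-f0,arm.read_clock())
E
```

```text
False (array([-49.5,  -0.2,  12.6]), array([84.2, -0.2, 54.1]), np.float64(0.301))
down True (array([-49.9,   0. ,  -1.2]), array([83.9,  0. , 40.2]), np.float64(0.3)) [ 2.69674145 -0.387963    8.92098341] 13.275
```

```bash
python3 - <<'E'
from bench import arm
from h import *
P,o=pose(-.050,.0002,.3,1); arm.move_l(list(P),rot=list(o),vel=.02); arm.sleep(.1)
f0=arm.read_wrist_force(); print(est(arm),f0)
P,o=pose(-.0665,.0002,.3,1); print("in",arm.move_l(list(P),vel=.025,f_stop=5),est(arm),arm.read_wrist_force()-f0,arm.read_clock())
for n in ("side",):
    p,d=arm.camera(n); cv2.imwrite("pics/side2.png",cv2.resize(p[90:220,250:400,::-1],(750,600),interpolation=cv2.INTER_CUBIC))
E
```

```text
(array([-50.5,   0.2,  -0.2]), array([83.2,  0.2, 41.1]), np.float64(0.299)) [ 0.1199161   0.70510857 -5.65665648]
in False (array([-66.4,  -0.1,   0.3]), array([67.3, -0.1, 41.7]), np.float64(0.3)) [-0.09485298 -0.7504164  -0.37851908] 14.45
```

View pics/side2.png

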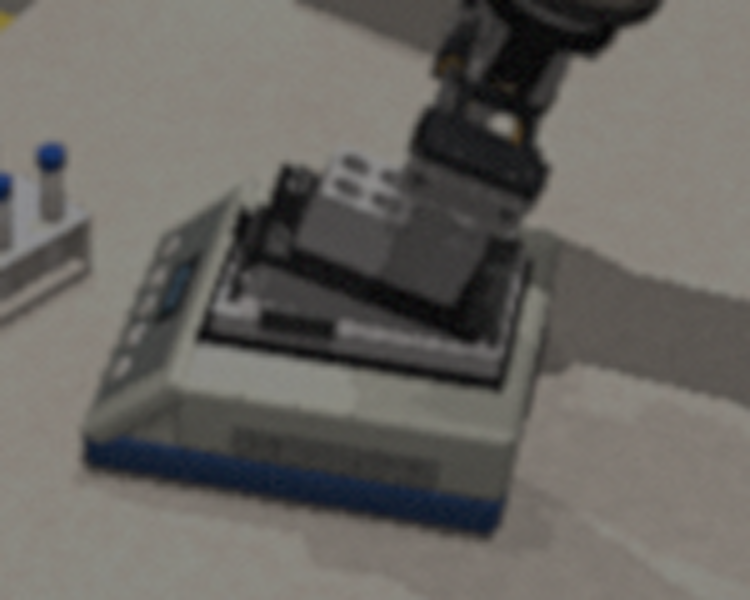

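The side view shows the rear edge low at the lip (about (470,325)), with the front raised at about (265,240). Next I'll cut the tilt to 0.2 and slide back to the wall.

```bash
python3 - <<'E'
from bench import arm
from h import *
P,o=pose(-.0665,.0002,.2,1); print(arm.move_l(list(P),rot=list(o),vel=.02,f_stop=6),est(arm),arm.read_wrist_force()); arm.sleep(.1)
f0=arm.read_wrist_force()
P,o=pose(-.077,.0002,.2,1); print("in",arm.move_l(list(P),vel=.02,f_stop=6),est(arm),Ro.from_euler('z',-YD).apply(arm.read_wrist_force()-f0),arm.read_clock())
arm.sleep(.15); print(est(arm),arm.read_wrist_force())
E
```

```text
False (array([-66. ,   0.5,  -0. ]), array([71.1,  0.7, 27.9]), np.float64(0.201)) [-0.67369894  0.48177256 -6.41964942]
in True (array([-70.4,  -0.1,   0.3]), array([66.8, -0. , 28.4]), np.float64(0.202)) [ 7.18367017 -0.86101378  2.75733099] 15.4
(array([-70.4,  -0. ,   0.1]), array([66.8, -0. , 28.2]), np.float64(0.202)) [ 5.28517299  0.10766506 -3.74591101]
```

```bash
python3 - <<'E'
from bench import arm
from h import *
P,o=pose(-.0698,.0000,.2,1); arm.move_l(list(P),rot=list(o),vel=.02)
P,o=pose(-.0700,-.0005,.09,1); print(arm.move_l(list(P),rot=list(o),vel=.02,f_stop=8),est(arm),arm.read_wrist_force(),arm.read_clock())
arm.sleep(.1); arm.release()
e=Ro.from_euler('xyz',arm.read_tool_rot()).apply([0,0,-1])
Q=arm.read_ee_pos()+.1*e; arm.move_l(list(Q),vel=.2)
print(arm.read_finger_gap(),arm.read_wrist_force(),arm.read_clock())
for n in ("side",):
    p,d=arm.camera(n); cv2.imwrite("pics/side3.png",cv2.resize(p[90:220,250:400,::-1],(750,600),interpolation=cv2.INTER_CUBIC))
E
```

```text
True (array([-70.2,  -0.1,  -0.5]), array([69.3, -0.2, 11.8]), np.float64(0.088)) [-2.29221369 -1.16153857  7.26229223] 16.2
0.9998723615195636 [-0.42114334  0.37890655 -0.30957175] 17.7833
```

View pics/side3.png

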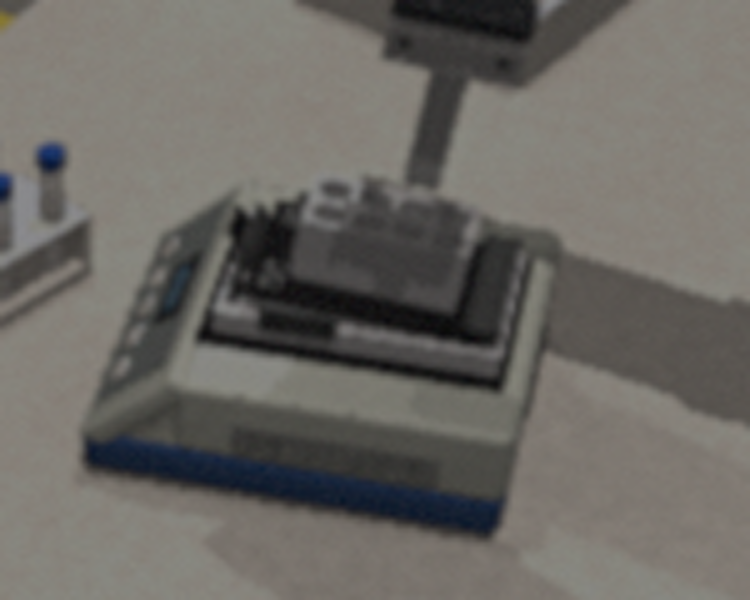

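The side view shows the block let go, its rear under the lip and its front resting on the clip at about (250,230). Next: press down on the aluminium near the front with closed fingers.

```bash
python3 - <<'E'
from bench import arm
from h import *
arm.clamp(20)
o=[np.pi,0,YD+np.pi]
W=lambda x,z: list(DOCK+Ro.from_euler('z',YD).apply([x,0,z]))
arm.move_to(W(.037,.10),o); arm.move_l(W(.037,.068),vel=.1,f_stop=10)
print(todock(arm.read_ee_pos()),arm.read_wrist_force())
h=arm.move_l(W(.037,.044),vel=.012,f_stop=26)
print(h,todock(arm.read_ee_pos()),arm.read_wrist_force(),arm.read_clock())
arm.move_l(W(.037,.10),vel=.1)
arm.move_l(W(-.10,.20),vel=.2)
p,d=arm.camera("side"); cv2.imwrite("pics/side4.png",cv2.resize(p[90:220,250:400,::-1],(750,600),interpolation=cv2.INTER_CUBIC))
for n in ("side","top"):
    if n=="top": p,d=arm.camera("top")
    W_=cloud(d,arm.calibration(n)); Q=Ro.from_euler('z',-YD).apply((W_-DOCK).reshape(-1,3)).reshape(W_.shape)
    for a in (-.065,-.04,-.02,.0,.02,.04,.058):
        m=(abs(Q[...,0]-a)<.006)&(abs(Q[...,1])<.022)&(Q[...,2]<.07); print(n,a,m.sum(),np.nanmedian(Q[m][:,2]).round(4))
    k=(abs(Q[...,0]-.078)<.016)&(abs(Q[...,1])<.02)&(Q[...,2]>.022)&(Q[...,2]<.045); print("clip",np.nanpercentile(Q[k],[2,50,98],axis=0).round(4).tolist())
print(arm.read_clock(),arm.read_wrist_force())
E
```

```text
[ 0.03647892 -0.00027901  0.06815544] [-0.16148047  0.34610213 -0.36123109]
True [ 3.68916613e-02 -3.54239797e-05  5.03308358e-02] [-2.55871201  0.38610813  7.72237734] 21.475
side -0.065 39 0.0149
side -0.04 54 0.0473
side -0.02 50 0.0496
side 0.0 58 0.0497
side 0.02 53 0.0497
side 0.04 57 0.0468
side 0.058 36 0.0075
clip [[0.0708, -0.0181, 0.0235], [0.0776, -0.0002, 0.0286], [0.0835, 0.0137, 0.0358]]
top -0.065 13 0.0132
top -0.04 88 0.0423
top -0.02 83 0.0483
top 0.0 94 0.0485
top 0.02 103 0.0478
top 0.04 109 0.0462
top 0.058 90 0.0059
clip [[0.0704, -0.0135, 0.0224], [0.0775, -0.0011, 0.0268], [0.0831, 0.0141, 0.0356]]
23.225 [ 0.33019005  0.13973863 -0.26944886]
```

View pics/side4.png

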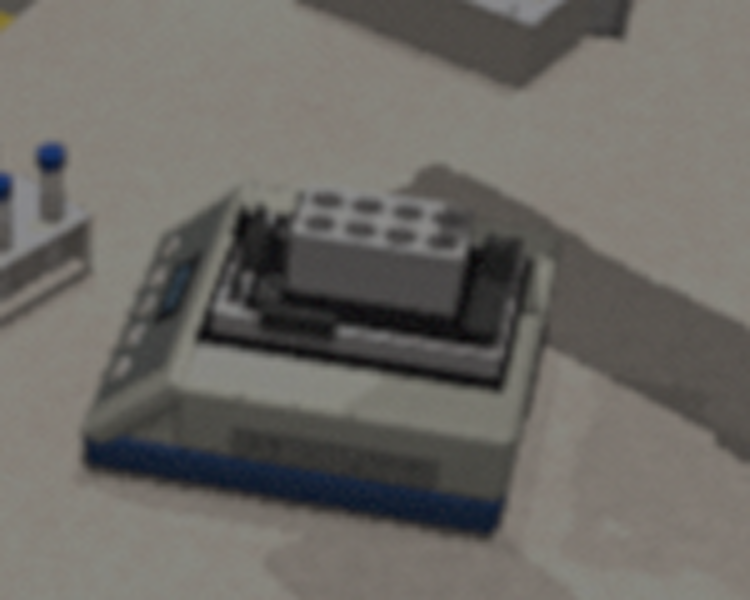

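The block looks level (tops all about 0.048–0.050) and the clip is back where it started. A second press will show the contact height and confirm it is seated.

```bash
python3 - <<'E'
from bench import arm
from h import *
o=[np.pi,0,YD+np.pi]
W=lambda x,z: list(DOCK+Ro.from_euler('z',YD).apply([x,0,z]))
arm.move_to(W(.037,.10),o); arm.move_l(W(.037,.060),vel=.1,f_stop=10)
for f,z in ((3,.044),(30,.040)):
    h=arm.move_l(W(.037,z),vel=.01,f_stop=f); print(h,todock(arm.read_ee_pos()).round(4),arm.read_wrist_force(),arm.read_clock())
arm.move_l(W(.037,.055),vel=.05); 
h=arm.move_l(W(.037,.044),vel=.01,f_stop=3); print("front",h,todock(arm.read_ee_pos()).round(4))
arm.move_l(W(.037,.06),vel=.1); arm.move_l(W(-.037,.06),vel=.1)
h=arm.move_l(W(-.037,.044),vel=.01,f_stop=3); print("rear",h,todock(arm.read_ee_pos()).round(4))
arm.move_l(W(-.037,.10),vel=.1); arm.move_to(W(-.02,.25),o)
c=arm.calibration("wrist"); p,d=arm.camera("wrist"); cv2.imwrite("pics/w5.png",p[:,:,::-1])
p,d=arm.camera("side"); cv2.imwrite("pics/side5.png",cv2.resize(p[90:220,250:400,::-1],(750,600),interpolation=cv2.INTER_CUBIC))
Q=Ro.from_euler('z',-YD).apply((cloud(d,arm.calibration("side"))-DOCK).reshape(-1,3)).reshape(420,560,3)
for a in (-.03,-.015,.0,.015,.03):
    m=(abs(Q[...,0]-a)<.006)&(abs(Q[...,1])<.018)&(Q[...,2]<.07); print(a,np.nanmean(Q[m][:,2]).round(4))
m=(Q[...,2]>.045)&(Q[...,2]<.055)&(np.hypot(Q[...,0],Q[...,1])<.07); print("alu in dock",rect(Q[m][:,:2]))
print(arm.read_clock())
E
```

```text
True [0.037  0.     0.0503] [-1.36095386  0.32165628  7.21727684] 25.475
True [ 0.037  -0.      0.0503] [-3.53011317  0.26912108 10.35820798] 25.8583
front True [0.037  0.     0.0503]
rear True [-0.037  -0.      0.0503]
-0.03 0.0482
-0.015 0.0468
0.0 0.0502
0.015 0.0484
0.03 0.0473
alu in dock (array([-0.0009867 ,  0.00074901]), (96.78366088867188, 58.44498062133789), np.float64(0.0378412304359641))
30.2417
```

View pics/side5.png

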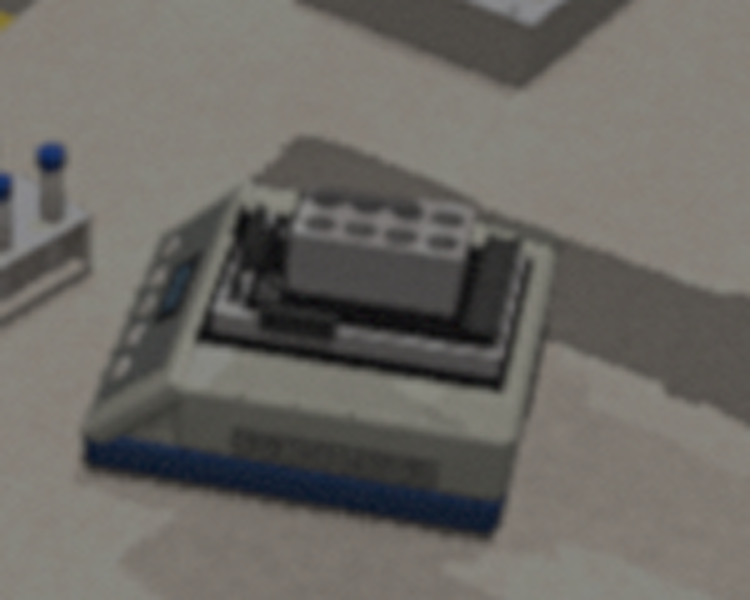

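By touch, the front and rear tops are the same height (50.3 mm), so the block is flat. Its centre is at dock (-1, +0.7) mm, and the clip tab was back in its starting place after the press.

```bash
python3 -c "
from bench import arm
print(arm.close_job())"
```

```text
the job is handed in; nothing more can be done
None
```

I fitted the tube block and handed the job in after about 30 s of robot time: its rear edge is under the lip, it lies flat (front and rear tops at the same height by touch), the clip reads as shut in the camera depth, and the gripper has let go and stands clear; the judge's verdict was not shown.

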